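# Bench-check a parking brake lever

### The job

Check the parking brake lever on the bench stand: without touching its release button, pull the lever up until it has clicked into the third notch counted from its rest, no further, and let go so that the ratchet alone holds it. Then take the lever by its grip again so that you squeeze the release button on the end of the grip fully in, and ease the lever all the way down to its rest in the hand before letting go. Leave the tools and other things lying about where they are.

Things in the scene. Friction and masses are not known exactly. Their poses are not given: they have to be found in the camera images.
- brake_stand: grey base plate 340 x 120 x 12 mm fixed on the bench, with a dark toothed disc (radius 80 mm) and the lever's hinge. Origin: on the bench right under the hinge; z up; the lever swings in the x-z plane and points to the stand's -x; the plate reaches from x = -240 to +100 mm.
- hinge (a point): the hinge axis of the lever, 95 mm above the bench over the stand's origin; the axis is the stand's y.
- brake_lever (a joint): Lever angle, rad: 0 = on its rest, 0.14 above level; grows as it is pulled up, to 1.12. Ratchet notches hold it at 0.2, 0.4, 0.6 (third; 42 deg above level), 0.8, 1.0; it clicks in about 0.01 above each and sinks onto it when let go. Starts at its rest. Goes down only with the button in. Flat steel bar 10 mm wide (y), 22 deep, 0.2 m from hinge to grip axis, 0.35 kg.
- grip_mid (a point): Middle of the black rubber grip, on its axis: a round bar 22 mm thick, 52 mm long, parallel to the hinge, at the lever's end, 200 mm from the hinge. It spans 26 mm to either side of this point; the steel lever joins it over the last 10 mm at the -y end (flat outer face), the button is at the +y end. Axes turn with the lever: -x along the lever away from the hinge, y along the grip to the button.
- release_button: Steel push button, 17 mm diameter, in the +y end of the grip, on its axis. Origin: on the axis in the plane of the grip's end when out; its face is 8 mm further in +y. Springs out; goes in 6 mm to -y (5 N), which frees the ratchet. It twitches in by itself as the lever clicks. Grip with button: 60 mm end to end when out, 54 mm when in.
- spanner: steel spanner 170 mm long lying on the bench beside the stand: leave alone. Origin under its middle.
- driver: screwdriver 190 mm long lying on the bench beside the stand: leave alone. Origin under its middle.
- bearing: steel ring 52 mm across, 16 mm high, lying beside the stand: leave alone.
- spray_can: spray can 60 mm across, 170 mm high, standing to the left: leave alone.
- grease_jar: jar 72 mm across, 80 mm high, standing to the left: leave alone.
- mug: white mug 80 mm across, 90 mm high, standing to the right: leave alone.
- hammer: hammer 270 mm long lying to the right: leave alone.

How it is judged:
On the way, in this order (a step that is already met when the one before it is completed fails the run):
1. the lever, pulled by the fingers without touching the button, has risen past the second notch (value of joint brake_lever above 0.45 rad and contact force between release_button and the fingers below 0.3 N and contact force between brake_stand and the fingers above 0.5 N), for 0.05 s.
2. the lever stands in the third notch, held by the ratchet alone, nothing touching it (value of joint brake_lever between 0.55 and 0.65 rad and velocity of joint brake_lever above -0.05 rad/s and contact force between brake_stand and the fingers below 0.1 N and contact force between brake_stand and the arm below 0.1 N), for 0.4 s.
3. the lever has been eased down to within 0.06 rad of its rest with the fingers still pressing the button in (value of joint brake_lever below 0.06 rad and contact force between release_button and the fingers above 1 N), for 0.05 s.
At the end, for the whole second after the job is handed in: The lever lies on its rest (within 0.03 rad), the button has sprung out (within 2 mm), and the lever is let go (value of joint brake_lever below 0.03 rad and y of release_button in the frame of grip_mid above 0.024 m and contact force between brake_stand and the fingers below 0.1 N); the robot touches nothing.
It fails at once if the lever is pulled past the third notch, as far as the fourth (over 0.79 rad) (value of joint brake_lever above 0.79 rad).
It fails at once if a bystander is moved by more than 30 mm (distance of any of spanner, driver, bearing, spray_can, grease_jar, mug, hammer from where it was at the start of the episode above 0.03 m).
It also fails if it takes over 51 s, if anything falls off the work surface, if the arm or the gripper's body presses on something with over 40 N, if the wrist force passes 120 N, or if a joint passes its speed limit or range.

### The arm

A 6-joint arm with a two-finger parallel gripper is mounted at the origin on the work surface. World frame = base frame: x ahead of the robot, y to its left, z up, the work surface at z = 0. Lengths are in m, angles in rad, forces in N, time in s.
With the tool pointing down it reaches from about 0.375 to 0.975 m from the base axis. Payload 3.8 kg.
Tool frame: the origin (TCP) lies midway between the tips of the shut fingers; the grasp point (between the pads) lies 19 mm behind it; z points along the fingers, y is the line along which they close (so a half turn about z gives the same grasp; the last joint's range is limited). The gripper opens to 85 mm and grips with 20 to 120 N. Pads are 22 mm wide; open, the fingers measure 114 mm over their backs; the gripper's body (76 mm by 85 mm) begins 54 mm behind the grasp point. The pads swing forward as they close: fully open they stand 13 mm farther back than shut.
Start: joints at [-1.165, 0.264, 1.604, -0, 1.274, -0.037], TCP at [0.289, -0.61, 0.231] pointing down, gripper open.
Joint ranges: [-2.63, 2.63], [-0.94, 2.18], [0.31, 2.57], [-1.31, 4.45], [0, 2.66], [-2.55, 2.55]. Speed limits (rad/s): [2.57, 2.57, 3.14, 3.14, 3.14, 3.14].

### API

Orientations are given as a rotation vector (axis times angle).
In Python, from workcell import * gives the robot as it stands. The module is installed in compiled form; this text tells all that it offers.
- The arm moves only by the tool apply_moves, never from a script. Its arguments are lists of equal length, an entry for each row: "fingers": the opening, from 0 (shut) to 1 (fully open); "travel": the shift along the tool's x, y, z normalised to -1 to 1, where 1 is 0.05 m, a list of three; "rotation": the turn, a rotation vector about the tool's x, y, z normalised to -1 to 1, where 1 is 6 degrees, a list of three. In form: {"fingers": [fingers, ...], "travel": [[dx, dy, dz], ...], "rotation": [[ax, ay, az], ...]}. A call has 1 to 12 rows; each row shifts and turns the commanded pose from where the row before left it, along the tool's axes as they then stand; what a row does not reach is not made up. A row lasts 1/10 s, in which the tool goes at most 50 mm and 8.59 degrees, less where a joint would pass 70% of its speed; a pose out of reach is approached as far as the arm can. A call with a number of a shift or a turn outside -1 to 1 is refused whole. A call with a gripper value outside its range is refused whole. The fingers move at their own pace and stop on an object; "newtons" is the grip in N (left out, the last holds). Time passes only in rows, so rows that do not move let the fingers close. It gives the time, the measured TCP pose, the force, the opening and the grip force at its end, in the units of the state.
- read_state(): the state, without advancing time (a new reading comes with each control period).
- read_camera(name): name is "side" or "top"; returns a dict with "image" (480x640x3 uint8, red, green, blue), "fx", "fy", "cx", "cy" (pixels), "extrinsics" (4x4, takes a point from world to camera coordinates). Camera axes: x right, y down, z forward; pixel columns grow to the right and rows downward; lengths in m; the calibration is good to about 2 mm. A picture is of the moment at which its call begins. There is no depth.
- finish_job(): hands the job in; it is judged then, once.
Trained networks look in the newest picture that a camera, given by its name, has taken for a name from the list of things; names that differ only in an ending like _2 or _b are one class to them, and where a whole thing is asked for, a point or a joint stands for the part that bears it (a point fixed in the world has none). Each returns a list of dicts, best first, with "p" (0 to 1); they miss things now and then, are a little off and sometimes report something else, mostly with a low value. They report only what shows in the picture. A call takes as long as a camera call.
- regions_of(camera, name): "mask" (480x640 bool, what is visible of it) and "bbox" ([left, top, width, height] in pixels, round what is visible of it).
- tip_of(camera, name): "location" ([column, row] in pixels: a listed point, or the origin of a listed thing).
The state is a dict: "time": time; "q": joint angles; "joint_vel": joint speeds; "joint_torque": joint torques, N m; "tool_pos": TCP position; "tcp_rot": TCP orientation; "wrist_force": force on the tool from outside, world axes, zero at the start; "torque": the same for the moment, N m; "width": opening from 0.0 (shut) to 1.0 (fully open); "grip_force": force on a finger pad.
Only numpy, scipy, OpenCV 4.12 (cv2) and the standard library are available. Lean on these libraries where they do the work, as an engineer would, in place of code of your own. Each camera call takes 0.05 s, during which the arm holds its last target. There are 200 camera calls.

## Working session

There is one attempt and no reset: what is moved stays moved. The work goes in short steps, Python scripts to look and compute and a tool call to move; the robot and the scene stay as the last step left them, time stands still between calls to the robot, and variables do not carry over. Pictures are saved under pics/ and viewed, at most 10 in all, crops included, and the job is handed in when it is done.

Besides the shell and the picture viewer there is one more tool, called after "Call:" by a JSON object that holds its "method" and its "body". apply_moves: Moves the arm, as the interface text tells. Scaled input: -1 to 1 covers 0.05 m each way for a shift and 6 degrees each way for a turn. Its arguments: {"type":"object","properties":{"fingers":{"type":"array","items":{"type":"number"}},"travel":{"type":"array","items":{"type":"array","items":{"type":"number"}}},"rotation":{"type":"array","items":{"type":"array","items":{"type":"number"}}},"newtons":{"type":"number"}},"required":["fingers","travel","rotation"]}

```bash
mkdir -p pics; cat > h.py <<'E'
import numpy as np, cv2
from workcell import *
from scipy.spatial.transform import Rotation as R
def ray(c,px):
    E=np.array(c["extrinsics"]);Rm=E[:3,:3];o=-Rm.T@E[:3,3]
    d=Rm.T@np.array([(px[0]-c["cx"])/c["fx"],(px[1]-c["cy"])/c["fy"],1]);return o,d/np.linalg.norm(d)
def proj(c,p):
    E=np.array(c["extrinsics"]);q=E[:3,:3]@p+E[:3,3];return np.array([c["fx"]*q[0]/q[2]+c["cx"],c["fy"]*q[1]/q[2]+c["cy"]])
def atz(c,px,z):
    o,d=ray(c,px);return o+d*(z-o[2])/d[2]
def tri(c1,p1,c2,p2):
    o1,d1=ray(c1,p1);o2,d2=ray(c2,p2)
    s=np.linalg.lstsq(np.c_[d1,-d2],o2-o1,rcond=None)[0];a=o1+s[0]*d1;b=o2+s[1]*d2
    return (a+b)/2,np.linalg.norm(a-b)
E
python3 - <<'E'
from h import *
np.set_printoptions(precision=4,suppress=True)
C={}
for n in("side","top"):
    c=read_camera(n);C[n]=c;cv2.imwrite(f"pics/{n}0.png",c["image"][:,:,::-1])
    E=np.array(c["extrinsics"]);print(n,c["fx"],-E[:3,:3].T@E[:3,3],E[2,:3])
T={}
for k in("hinge","grip_mid","release_button","brake_stand","spanner","driver","bearing","spray_can","grease_jar","mug","hammer"):
    for n in C:
        r=tip_of(n,k)
        T[k,n]=r[0]["location"] if r else None
        print(k,n,[(np.round(x["location"],1),round(x["p"],2)) for x in r[:2]])
    if T[k,"side"] is not None and T[k,"top"] is not None: print("   tri",tri(C["side"],T[k,"side"],C["top"],T[k,"top"]))
s=read_state();print(s["tool_pos"],s["tcp_rot"],s["width"],s["time"])
E
```

```text
side 590.1326217534764 [ 0.1563 -1.4729  1.2214] [ 0.2238  0.7721 -0.5948]
top 453.8360032641641 [ 0.346  -0.0424  1.2762] [ 0.1956  0.0322 -0.9802]
hinge side [(array([346.8, 222.7]), 0.79)]
hinge top [(array([298.2, 196.6]), 0.98), (array([295.5, 264.4]), 0.64)]
   tri (array([0.7149, 0.0591, 0.0949]), np.float64(0.005107327292833215))
grip_mid side [(array([287.4, 224.3]), 0.88), (array([336.9, 271.8]), 0.32)]
grip_mid top [(array([295.2, 266.7]), 0.8)]
   tri (array([0.5147, 0.0601, 0.1225]), np.float64(0.002486037349448702))
release_button side []
release_button top [(array([285.2, 267. ]), 0.53), (array([156.6, 226.7]), 0.31)]
brake_stand side [(array([343. , 250.4]), 0.8)]
brake_stand top [(array([299. , 203.7]), 0.7), (array([158.6, 227.4]), 0.67)]
   tri (array([ 0.7202,  0.0676, -0.0259]), np.float64(0.014382096787695918))
spanner side [(array([338.3, 271. ]), 0.49)]
spanner top [(array([342.5, 226. ]), 0.87), (array([300.4, 206.7]), 0.2)]
   tri (array([ 0.6545, -0.0629, -0.0039]), np.float64(0.001075493865560593))
driver side [(array([312.4, 227.4]), 0.4)]
driver top [(ar
[... 401 characters left out ...]
59.4, 224. ]), 0.67)]
   tri (array([0.4733, 0.5213, 0.0003]), np.float64(0.003383000036195701))
grease_jar side [(array([299. , 190.4]), 0.72)]
grease_jar top [(array([153.7, 225.1]), 0.97)]
   tri (array([ 0.6637,  0.5043, -0.0372]), np.float64(0.005246742444686131))
mug side [(array([352.6, 377. ]), 0.66)]
mug top [(array([495.8, 259.5]), 0.61), (array([266.2, 282.4]), 0.56)]
   tri (array([ 0.5599, -0.496 , -0.0045]), np.float64(0.0032393634517443514))
hammer side [(array([305.8, 418.3]), 0.86)]
hammer top [(array([532.5, 317.4]), 0.89)]
   tri (array([ 0.403 , -0.5887, -0.0086]), np.float64(0.003261203457330198))
[ 0.2892 -0.6099  0.2313] [-3.0649 -0.6899  0.    ] 0.9964406213735538 1.2
```

View pics/side0.png

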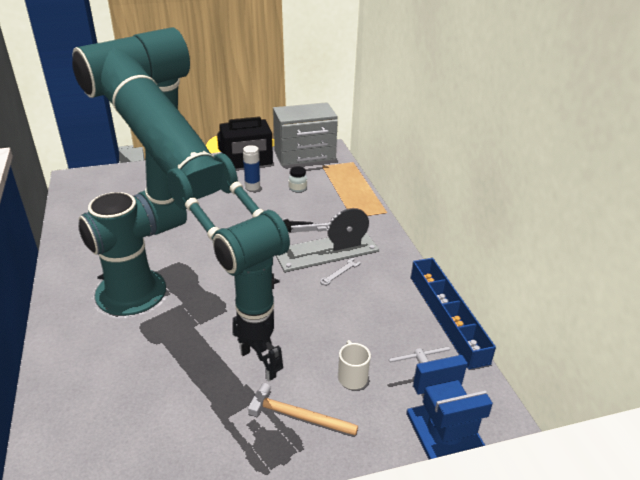

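View pics/top0.png

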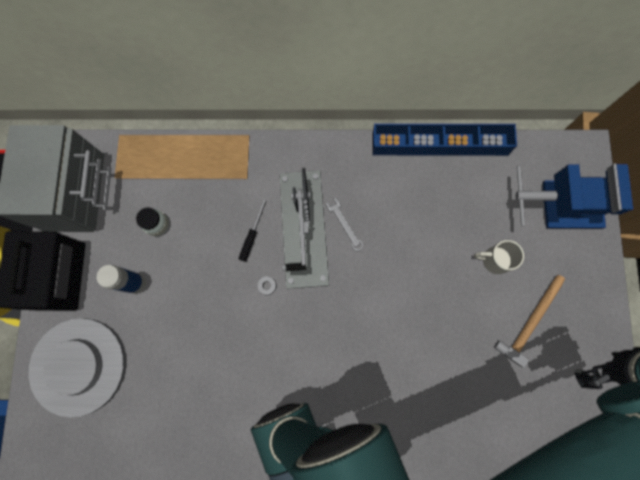

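The side view shows the stand at about (335,235), with its grip at about (288,224). In the top view the plate spans (280–328, 172–287), the grip is at (295,267) with the button on its left, and the lever points towards the robot. The grip triangulates to z=0.1225, against an expected 0.123. Next I need the yaw.

```bash
python3 - <<'E'
from h import *
np.set_printoptions(precision=4,suppress=True)
c=read_camera("top");r=regions_of("top","brake_stand");print([(x["p"],x["bbox"]) for x in r])
m=r[0]["mask"].astype(np.uint8)
cs,_=cv2.findContours(m,0,1);k=max(cs,key=cv2.contourArea)[:,0,:]
P=np.array([atz(c,p,.012)[:2] for p in k]).astype(np.float32)
q=cv2.minAreaRect(P*1000);print(q);print(cv2.boxPoints(q))
im=c["image"][160:300,240:380,::-1];cv2.imwrite("pics/crop1.png",cv2.resize(im,None,fx=4.2,fy=4.2,interpolation=cv2.INTER_CUBIC))
cs_=read_camera("side")
for n,cc in(("side",cs_),("top",c)):
  for k in("hinge","grip_mid"):
    print(n,k,[(x["location"],x["p"]) for x in tip_of(n,k)[:1]])
print(R.from_rotvec(read_state()["tcp_rot"]).as_matrix())
E
```

```text
[(0.8, [275.0, 168.1, 54.5, 120.8])]
((650.955810546875, 54.148033142089844), (354.92864990234375, 132.76319885253906), 5.116621971130371)
[[468.2785 104.4383]
 [480.1187 -27.7959]
 [833.6331   3.8578]
 [821.7928 136.092 ]]
side hinge [([347.7, 224.8], 0.81)]
side grip_mid [([288.4, 223.5], 0.67)]
top hinge [([300.2, 195.2], 0.68)]
top grip_mid [([294.3, 262.9], 0.73)]
[[ 0.9035  0.4285 -0.    ]
 [ 0.4285 -0.9035 -0.    ]
 [-0.      0.     -1.    ]]
```

View pics/crop1.png

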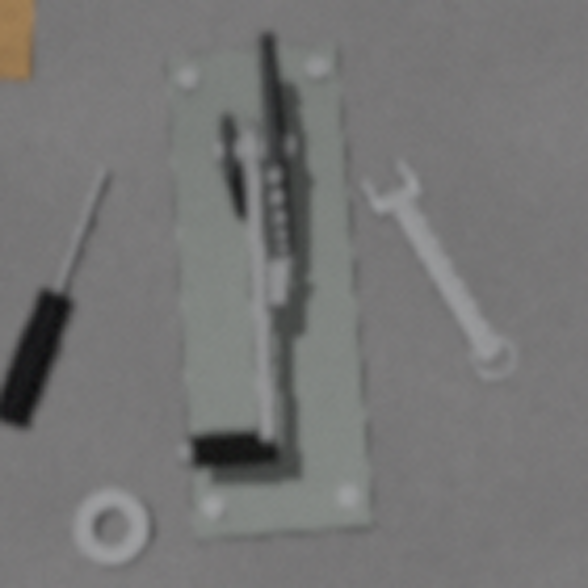

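The crop shows the plate corners at roughly (198,535), (370,523), (168,55) and (340,45). The black grip spans (192–277, 450), the button shows as a pale dot at (184,452), and the steel bar joins at the right end.

```bash
python3 - <<'E'
from h import *
np.set_printoptions(precision=4,suppress=True)
c=read_camera("top")
f=lambda u,v,z:atz(c,(240+u/4.2-.4,160+v/4.2-.4),z)[:2]
nl,nr,fl,fr=[f(*p,.012) for p in((198,535),(370,523),(168,55),(340,45))]
print(nl,nr,fl,fr)
for a,b in((nl,fl),(nr,fr)):print("yaw",np.degrees(np.arctan2(*(b-a)[::-1])),np.linalg.norm(b-a))
for a,b in((nr,nl),(fr,fl)):print("yaw",np.degrees(np.arctan2(*(b-a)[::-1]))-90,np.linalg.norm(b-a))
ctr=(nl+nr+fl+fr)/4;print("centre",ctr)
for y in(3.,4.,5.,6.):
    a=np.radians(y);ex=np.array([np.cos(a),np.sin(a)]);o=ctr+.07*ex;print(y,"hinge",o,"grip(if y=0)",o-.198*ex)
print("grip ends",f(192,452,.123),f(277,447,.123),"mid",f(234,450,.128),"btn",f(180,452,.123))
E
```

```text
[0.4747 0.0919] [ 0.4841 -0.0224] [0.8108 0.1232] [0.8188 0.0028]
yaw 5.316851166263687 0.337625358963346
yaw 4.3068577850542376 0.3356273178907621
yaw 4.711713108621112 0.11474772862132526
yaw 3.7681816215637554 0.12070145212048573
centre [0.6471 0.0489]
3.0 hinge [0.717  0.0525] grip(if y=0) [0.5193 0.0422]
4.0 hinge [0.7169 0.0538] grip(if y=0) [0.5194 0.0399]
5.0 hinge [0.7168 0.055 ] grip(if y=0) [0.5196 0.0377]
6.0 hinge [0.7167 0.0562] grip(if y=0) [0.5198 0.0355]
grip ends [0.5142 0.0854] [0.5179 0.0333] mid [0.515  0.0592] btn [0.5141 0.0927]
```

```bash
cat >> h.py <<'E'
from scipy.linalg import logm,expm
np.set_printoptions(precision=4,suppress=True)
PSI=np.radians(4.7);EX=np.array([np.cos(PSI),np.sin(PSI),0]);EY=np.array([-np.sin(PSI),np.cos(PSI),0]);EZ=np.array([0,0,1.])
G0=np.array([.517,.059,.123]);H=G0+.2*(np.cos(.14)*EX-np.sin(.14)*EZ)   # hinge in the grip_mid plane
def grip(th): return H+.2*(-np.cos(th+.14)*EX+np.sin(th+.14)*EZ)
def pose(th,kind,back=0.,yoff=0.,tilt0=20.,depth=.019):
    t=np.radians(tilt0)-th; z=np.sin(t)*EX-np.cos(t)*EZ; y=np.cos(t)*EX+np.sin(t)*EZ
    Rm=np.c_[np.cross(y,z),y,z]
    if kind=="B": Rm=Rm@R.from_euler("z",90,degrees=True).as_matrix()
    if kind=="C": Rm=Rm@R.from_euler("z",-90,degrees=True).as_matrix()
    T=np.eye(4);T[:3,:3]=Rm;T[:3,3]=grip(th)+yoff*EY+(depth-back)*z;return T
def cur():
    s=read_state();T=np.eye(4);T[:3,:3]=R.from_rotvec(s["tcp_rot"]).as_matrix();T[:3,3]=s["tool_pos"];return T
def row(A,B,N):
    D=expm(np.real(logm(np.linalg.inv(A)@B))/N)
    print(N,"rows travel",np.round(D[:3,3]/.05,3),"rot",np.round(np.degrees(R.from_matrix(D[:3,:3]).as_rotvec())/6,3))
    M=A.copy();out=[]
    for i in range(N): M=M@D;out.append(M[:3,3])
    return np.array(out)
E
python3 - <<'E'
from h import *
B=pose(0,"A",.10,.003)
print(B[:3,3]);print(row(cur(),B,20)[::3])
row(B,pose(0,"A",0,.003),5)
row(pose(0,"A",0,.003),pose(.63,"A",0,.003),15)
E
```

```text
[0.4891 0.0597 0.1991]
20 rows travel [ 0.714 -0.201  0.025] rot [-0.146  0.101 -0.572]
[[ 0.3172 -0.5855  0.23  ]
 [ 0.3917 -0.503   0.2273]
 [ 0.4504 -0.4086  0.2253]
 [ 0.4914 -0.3053  0.2229]
 [ 0.5135 -0.1963  0.2192]
 [ 0.516  -0.0853  0.2129]
 [ 0.499   0.0242  0.2032]]
5 rows travel [-0.  -0.   0.4] rot [-0. -0. -0.]
15 rows travel [-0.     0.066 -0.147] rot [ 0.401 -0.     0.   ]
```

Call:
{"method": "apply_moves", "body": {"fingers": [1, 1, 1, 1, 1, 1, 1, 1, 1, 1], "travel": [[0.714, -0.201, 0.025], [0.714, -0.201, 0.025], [0.714, -0.201, 0.025], [0.714, -0.201, 0.025], [0.714, -0.201, 0.025], [0.714, -0.201, 0.025], [0.714, -0.201, 0.025], [0.714, -0.201, 0.025], [0.714, -0.201, 0.025], [0.714, -0.201, 0.025]], "rotation": [[-0.146, 0.101, -0.572], [-0.146, 0.101, -0.572], [-0.146, 0.101, -0.572], [-0.146, 0.101, -0.572], [-0.146, 0.101, -0.572], [-0.146, 0.101, -0.572], [-0.146, 0.101, -0.572], [-0.146, 0.101, -0.572], [-0.146, 0.101, -0.572], [-0.146, 0.101, -0.572]]}}

```text
time: 2.6
tool_pos: [0.492, -0.3039, 0.2234]
tcp_rot: [2.607, 1.503, 0.205]
wrist_force: [0.7, 0.3, -0.1]
width: 0.997
grip_force: 0.0
```

Call:
{"method": "apply_moves", "body": {"fingers": [1, 1, 1, 1, 1, 1, 1, 1, 1, 1, 1], "travel": [[0.714, -0.201, 0.025], [0.714, -0.201, 0.025], [0.714, -0.201, 0.025], [0.714, -0.201, 0.025], [0.714, -0.201, 0.025], [0.714, -0.201, 0.025], [0.714, -0.201, 0.025], [0.714, -0.201, 0.025], [0.714, -0.201, 0.025], [0.714, -0.201, 0.025], [0, 0, 0]], "rotation": [[-0.146, 0.101, -0.572], [-0.146, 0.101, -0.572], [-0.146, 0.101, -0.572], [-0.146, 0.101, -0.572], [-0.146, 0.101, -0.572], [-0.146, 0.101, -0.572], [-0.146, 0.101, -0.572], [-0.146, 0.101, -0.572], [-0.146, 0.101, -0.572], [-0.146, 0.101, -0.572], [0, 0, 0]]}}

```text
time: 3.7
tool_pos: [0.4866, 0.0628, 0.1985]
tcp_rot: [1.947, 2.127, 0.375]
wrist_force: [0.1, -0.6, -1.0]
width: 1.001
grip_force: 0.0
```

```bash
python3 - <<'E'
from h import *
s=read_state();print(s["time"],s["tool_pos"],s["q"],s["wrist_force"]);T=cur();B=pose(0,"A",.10,.003)
print(T[:3,3]-B[:3,3],R.from_matrix(T[:3,:3].T@B[:3,:3]).magnitude())
row(T,B,1);row(T,pose(0,"A",0,.003),5)
c=read_camera("side");d=read_camera("top")
a=cv2.resize(c["image"][150:300,220:420],None,fx=3,fy=3,interpolation=2)
cv2.imwrite("pics/s1.png",a[:,:,::-1])
print(proj(c,grip(0)),tip_of("side","grip_mid")[:1])
E
```

```text
3.7 [0.4866 0.0628 0.1985] [ 0.0734 -0.3022  2.2605  0.0079  0.8352 -0.0194] [ 0.0891 -0.5722 -0.9589]
[-0.0025  0.0031 -0.0006] 0.006658535003249232
1 rows travel [-0.066  0.047  0.004] rot [-0.009 -0.028  0.056]
5 rows travel [-0.014  0.01   0.401] rot [-0.002 -0.006  0.011]
[288.558  224.1913] [{'location': [287.5, 224.0], 'p': 0.63}]
```

View pics/s1.png

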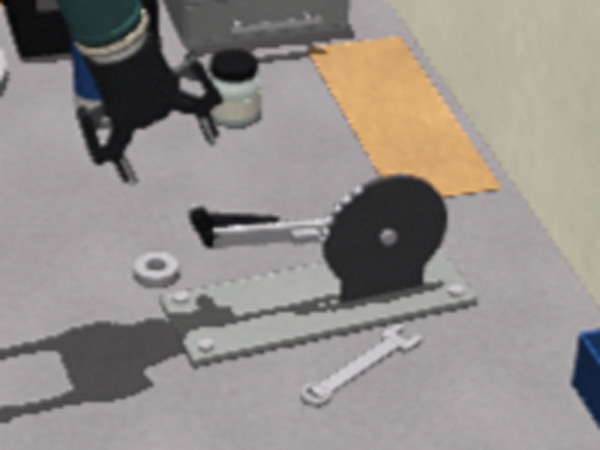

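The gripper stands open above and behind the grip (grip at about (205,225) in the crop), and nothing else is in its way. I go down, then close.

Call:
{"method": "apply_moves", "body": {"fingers": [1, 1, 1, 1, 1, 1, 0, 0, 0, 0, 0, 0], "travel": [[-0.014, 0.01, 0.401], [-0.014, 0.01, 0.401], [-0.014, 0.01, 0.401], [-0.014, 0.01, 0.401], [-0.014, 0.01, 0.401], [0, 0, 0], [0, 0, 0], [0, 0, 0], [0, 0, 0], [0, 0, 0], [0, 0, 0], [0, 0, 0]], "rotation": [[0, 0, 0.011], [0, 0, 0.011], [0, 0, 0.011], [0, 0, 0.011], [0, 0, 0.011], [0, 0, 0], [0, 0, 0], [0, 0, 0], [0, 0, 0], [0, 0, 0], [0, 0, 0], [0, 0, 0]], "newtons": 50}}

```text
time: 5.05
tool_pos: [0.5222, 0.0589, 0.1052]
tcp_rot: [1.96, 2.12, 0.368]
wrist_force: [-12.1, -2.5, 9.0]
width: 0.242
grip_force: 48.3
```

```bash
python3 - <<'E'
from h import *
s=read_state();print(s["time"],s["wrist_force"],s["width"]*85,s["grip_force"]);T=cur();B=pose(0,"A",0,.003)
print(T[:3,3]-B[:3,3])
c=read_camera("side");d=read_camera("top")
a=cv2.resize(c["image"][170:270,240:380],None,fx=4,fy=4,interpolation=2)
b=cv2.resize(d["image"][200:300,230:370],None,fx=4,fy=4,interpolation=2)
cv2.imwrite("pics/s2.png",cv2.resize(np.vstack([a,b]),None,fx=.75,fy=.75)[:,:,::-1])
E
```

```text
5.05 [-12.1248  -2.5478   9.0245] 20.604427012114982 48.29415678977966
[-0.001  -0.0036  0.0001]
```

View pics/s2.png

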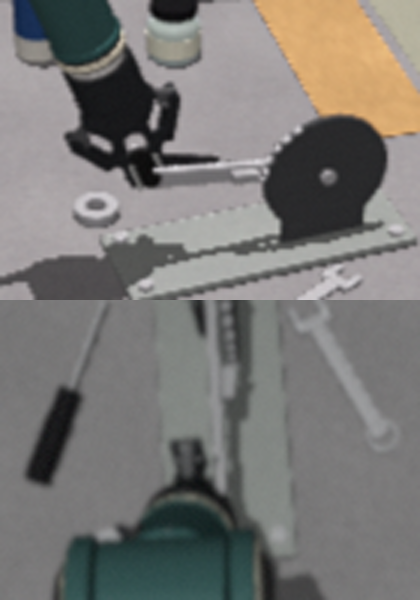

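The fingers are closed on the rubber (20.6 mm wide), between the bar and the button end. Now I pull along the arc.

Call:
{"method": "apply_moves", "body": {"fingers": [0, 0, 0, 0, 0, 0, 0, 0, 0, 0, 0, 0], "travel": [[0, 0.066, -0.147], [0, 0.066, -0.147], [0, 0.066, -0.147], [0, 0.066, -0.147], [0, 0.066, -0.147], [0, 0.066, -0.147], [0, 0.066, -0.147], [0, 0.066, -0.147], [0, 0.066, -0.147], [0, 0.066, -0.147], [0, 0.066, -0.147], [0, 0, 0]], "rotation": [[0.401, 0, 0], [0.401, 0, 0], [0.401, 0, 0], [0.401, 0, 0], [0.401, 0, 0], [0.401, 0, 0], [0.401, 0, 0], [0.401, 0, 0], [0.401, 0, 0], [0.401, 0, 0], [0.401, 0, 0], [0, 0, 0]]}}

```text
time: 6.35
tool_pos: [0.5477, 0.0612, 0.1911]
tcp_rot: [-2.074, -2.243, 0.133]
wrist_force: [-9.3, -0.1, 3.2]
width: 0.244
grip_force: 51.0
```

```bash
cat >> h.py <<'E'
def lever():
    T=cur();g=T[:3,3]-.019*T[:3,2];v=g-H
    print("th from pos",np.arctan2(v[2],-v@EX)-.14,"radius",np.hypot(v[2],v@EX),"y",v@EY,"tilt",np.degrees(np.arctan2(T[:3,2]@EX,-T[2,2])))
    s=read_state();print(s["time"],s["wrist_force"],s["width"]*85,s["grip_force"],s["q"])
E
python3 - <<'E'
from h import *
lever()
c=read_camera("side");print(tip_of("side","grip_mid")[:2])
for t in(.4,.45,.5,.55,.6):print(t,proj(c,grip(t)))
E
```

```text
th from pos 0.46800907561551064 radius 0.20105268722888137 y -0.00034621276441620594 tilt -6.898879457280758
6.35 [-9.2677 -0.1116  3.1948] 20.769865410669418 51.04243755340576 [ 0.0656  0.1403  1.8318  0.0009  1.2898 -0.0131]
[{'location': [297.3, 200.5], 'p': 0.52}, {'location': [251.1, 187.2], 'p': 0.43}]
0.4 [296.3154 203.3768]
0.45 [297.9134 200.8514]
0.5 [299.6407 198.3684]
0.55 [301.4929 195.9355]
0.6 [303.4648 193.5601]
```

Call:
{"method": "apply_moves", "body": {"fingers": [0, 0, 0, 0, 0, 0, 0], "travel": [[0, 0.066, -0.147], [0, 0.066, -0.147], [0, 0.066, -0.147], [0, 0.066, -0.147], [0, 0.033, -0.074], [0, 0, 0], [0, 0, 0]], "rotation": [[0.401, 0, 0], [0.401, 0, 0], [0.401, 0, 0], [0.401, 0, 0], [0.2, 0, 0], [0, 0, 0], [0, 0, 0]]}}

```text
time: 7.15
tool_pos: [0.5686, 0.0631, 0.2206]
tcp_rot: [-1.978, -2.14, 0.327]
wrist_force: [-5.4, 1.4, 2.1]
width: 0.239
grip_force: 51.6
```

```bash
python3 - <<'E'
from h import *
lever()
c=read_camera("side");print(tip_of("side","grip_mid")[:2]);print(proj(c,grip(.65)))
E
```

```text
th from pos 0.656403426698254 radius 0.2009643673359492 y -0.00024565288817529965 tilt -17.553876919302994
7.15 [-5.4411  1.4443  2.1232] 20.345586747234073 51.5949010848999 [ 0.0673  0.2841  1.6286 -0.0006  1.5353 -0.0112]
[{'location': [303.9, 191.2], 'p': 0.68}]
[305.5513 191.2496]
```

Call:
{"method": "apply_moves", "body": {"fingers": [1, 1, 1, 1, 1, 1, 1, 1, 1, 1, 1, 1], "travel": [[0, 0, 0], [0, 0, 0], [0, 0, 0], [0, 0, 0], [0, 0, -0.25], [0, 0, -0.5], [0, 0, -0.5], [0, 0, -0.5], [0, 0, -0.25], [0, 0, 0], [0, 0, 0], [0, 0, 0]], "rotation": [[0, 0, 0], [0, 0, 0], [0, 0, 0], [0, 0, 0], [0, 0, 0], [0, 0, 0], [0, 0, 0], [0, 0, 0], [0, 0, 0], [0, 0, 0], [0, 0, 0], [0, 0, 0]]}}

```text
time: 8.45
tool_pos: [0.5994, 0.0645, 0.3141]
tcp_rot: [-1.98, -2.141, 0.326]
wrist_force: [-0.2, -0.2, 0.4]
width: 1.002
grip_force: 0.0
```

```bash
python3 - <<'E'
from h import *
lever()
c=read_camera("side");d=read_camera("top")
a,b=tip_of("side","grip_mid"),tip_of("top","grip_mid");print(a[:1],b[:1],tip_of("side","release_button")[:1],tip_of("top","release_button")[:1])
for t in(.4,.6,.63):print(t,grip(t),proj(c,grip(t)),proj(d,grip(t)))
if a and b:print(tri(c,a[0]["location"],d,b[0]["location"]))
for k in"BC":
  print(k);row(cur(),pose(.6,k,.10),16)
x=cv2.resize(c["image"][130:270,240:400],None,fx=3.75,fy=3.75,interpolation=2)
cv2.imwrite("pics/s3.png",x[:,:,::-1])
E
```

```text
th from pos 0.9973023345226205 radius 0.26135787954986317 y -0.001317404173673195 tilt -17.416326096313743
8.45 [-0.1648 -0.202   0.4361] 85.13107661021846 0.0 [ 0.0667  0.2941  1.4444 -0.0014  1.707  -0.0111]
[{'location': [303.3, 195.5], 'p': 0.86}] [{'location': [290.5, 235.8], 'p': 0.44}] [] []
0.4 [0.5434 0.0612 0.1979] [296.3154 203.3768] [292.3713 250.8666]
0.6 [0.5672 0.0631 0.2299] [303.4648 193.5601] [290.597  238.5085]
0.63 [0.5713 0.0635 0.2343] [304.7034 192.1655] [290.3287 236.4195]
(array([0.5713, 0.0648, 0.2222]), np.float64(0.008185216068863228))
B
16 rows travel [-0.008 -0.012  0.013] rot [-0.025  0.023  0.935]
C
16 rows travel [ 0.011 -0.009  0.012] rot [-0.023 -0.025 -0.94 ]
```

View pics/s3.png

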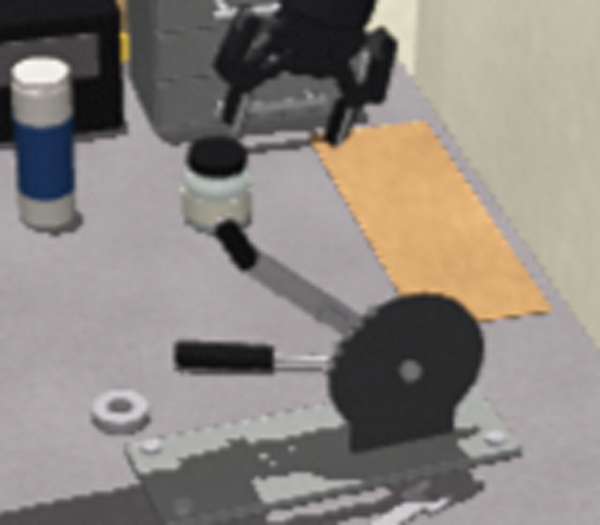

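The lever stands in the third notch: its bar rises to the grip at about (236,245) in the crop, held free, with the gripper well clear. I rotate 90° for the end-to-end grasp.

Call:
{"method": "apply_moves", "body": {"fingers": [1, 1, 1, 1, 1, 1, 1, 1], "travel": [[-0.008, -0.012, 0.013], [-0.008, -0.012, 0.013], [-0.008, -0.012, 0.013], [-0.008, -0.012, 0.013], [-0.008, -0.012, 0.013], [-0.008, -0.012, 0.013], [-0.008, -0.012, 0.013], [-0.008, -0.012, 0.013]], "rotation": [[-0.025, 0.023, 0.935], [-0.025, 0.023, 0.935], [-0.025, 0.023, 0.935], [-0.025, 0.023, 0.935], [-0.025, 0.023, 0.935], [-0.025, 0.023, 0.935], [-0.025, 0.023, 0.935], [-0.025, 0.023, 0.935]]}}

```text
time: 9.55
tool_pos: [0.5936, 0.0627, 0.3122]
tcp_rot: [-2.738, -1.255, 0.385]
wrist_force: [1.6, -0.3, 0.0]
width: 1.002
grip_force: 0.0
```

Call:
{"method": "apply_moves", "body": {"fingers": [1, 1, 1, 1, 1, 1, 1, 1, 1], "travel": [[-0.008, -0.012, 0.013], [-0.008, -0.012, 0.013], [-0.008, -0.012, 0.013], [-0.008, -0.012, 0.013], [-0.008, -0.012, 0.013], [-0.008, -0.012, 0.013], [-0.008, -0.012, 0.013], [-0.008, -0.012, 0.013], [0, 0, 0]], "rotation": [[-0.025, 0.023, 0.935], [-0.025, 0.023, 0.935], [-0.025, 0.023, 0.935], [-0.025, 0.023, 0.935], [-0.025, 0.023, 0.935], [-0.025, 0.023, 0.935], [-0.025, 0.023, 0.935], [-0.025, 0.023, 0.935], [0, 0, 0]]}}

```text
time: 10.45
tool_pos: [0.5872, 0.0653, 0.3085]
tcp_rot: [3.105, 0.127, -0.391]
wrist_force: [0.3, -0.1, 0.2]
width: 1.002
grip_force: 0.0
```

```bash
python3 - <<'E'
from h import *
lever()
P=pose(.6,"B",0,.002,depth=.024)
row(cur(),P,8)
T=cur()
row(P,pose(0,"B",0,.002,depth=.024),30)
c=read_camera("side");d=read_camera("top")
a,b=tip_of("side","grip_mid"),tip_of("top","grip_mid");print(a[:1],b[:1])
if a and b:print(tri(c,a[0]["location"],d,b[0]["location"]),grip(.6))
x=cv2.resize(c["image"][140:240,240:380],None,fx=3.5,fy=3.5,interpolation=2);y=cv2.resize(d["image"][190:260,230:370],None,fx=3.5,fy=3.5,interpolation=2)
cv2.imwrite("pics/s4.png",np.vstack([x,y])[:595,:,::-1])
E
```

```text
th from pos 0.9435604814086896 radius 0.2623652139927465 y 0.0005160063154876268 tilt -14.335531355796709
10.45 [ 0.2596 -0.1478  0.1877] 85.13764100641686 0.0 [ 0.0699  0.2364  1.517  -0.0021  1.6384  1.5589]
8 rows travel [-0.    -0.004  0.263] rot [-0.001 -0.001 -0.   ]
30 rows travel [-0.027  0.     0.071] rot [-0.     0.191 -0.   ]
[{'location': [301.4, 196.3], 'p': 0.63}] []
```

View pics/s4.png

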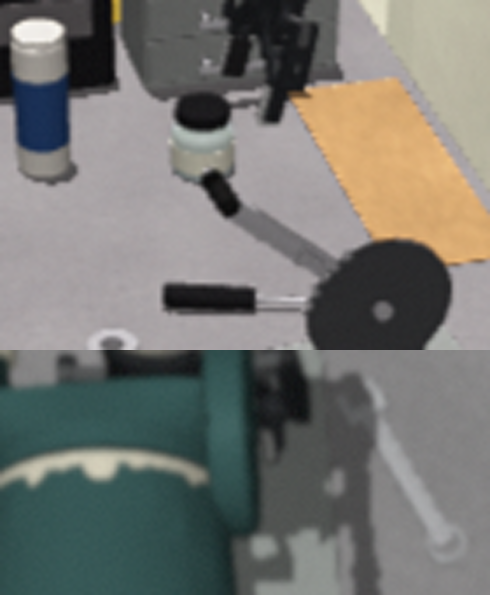

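The open fingers straddle in y above the grip (about (220,193) in the crop), aligned. I go down around the grip ends, then close gently.

Call:
{"method": "apply_moves", "body": {"fingers": [1, 1, 1, 1, 1, 1, 1, 1, 1], "travel": [[0, -0.004, 0.263], [0, -0.004, 0.263], [0, -0.004, 0.263], [0, -0.004, 0.263], [0, -0.004, 0.263], [0, -0.004, 0.263], [0, -0.004, 0.263], [0, -0.004, 0.263], [0, 0, 0]], "rotation": [[0, 0, 0], [0, 0, 0], [0, 0, 0], [0, 0, 0], [0, 0, 0], [0, 0, 0], [0, 0, 0], [0, 0, 0], [0, 0, 0]]}}

```text
time: 11.55
tool_pos: [0.5596, 0.0647, 0.2042]
tcp_rot: [3.104, 0.127, -0.397]
wrist_force: [-0.1, -0.0, 0.2]
width: 1.004
grip_force: 0.0
```

```bash
python3 - <<'E'
from h import *
lever()
P=pose(.6,"B",0,.002,depth=.024);T=cur();print(T[:3,3]-P[:3,3]);row(T,P,1)
c=read_camera("side")
x=cv2.resize(c["image"][160:230,265:355],None,fx=6,fy=6,interpolation=2)
cv2.imwrite("pics/s5.png",x[:,:,::-1])
E
```

```text
th from pos 0.563184006866151 radius 0.19712143819855135 y 0.0021263509867250636 tilt -14.562153196794911
11.55 [-0.1281 -0.0273  0.1508] 85.31636199149783 0.0 [ 0.0718  0.2438  1.7007 -0.0017  1.4513  1.561 ]
[-0.0015  0.     -0.0025]
1 rows travel [ 0.016  0.003 -0.056] rot [-0.008  0.031  0.001]
```

View pics/s5.png

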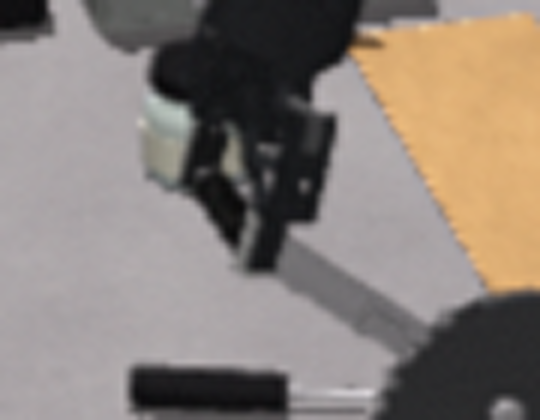

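```bash
python3 - <<'E'
from h import *
c=read_camera("side");T=cur();z=T[:3,2]
f=lambda p:(proj(c,p)-[265,160]+.5)*6
for d in(.013,.024,.032):print("near pad pt",d,f(T[:3,3]-d*z-.045*EY))
print("grip mid",f(grip(.6)),"far end",f(grip(.6)+.026*EY),"bar face",f(grip(.6)-.026*EY))
print("near face offset by 45",f(grip(.6)-.045*EY))
E
```

```text
near pad pt 0.013 [256.3434 264.7072]
near pad pt 0.024 [261.5562 246.5178]
near pad pt 0.032 [265.3672 233.2197]
grip mid [233.7891 204.3606] far end [217.6068 179.7928] bar face [250.3134 229.4476]
near face offset by 45 [262.6115 248.1184]
```

The measured tip position (258,270) agrees with the projection, so I close.

Call:
{"method": "apply_moves", "body": {"fingers": [0, 0, 0, 0, 0, 0, 0, 0], "travel": [[0, 0, 0], [0, 0, 0], [0, 0, 0], [0, 0, 0], [0, 0, 0], [0, 0, 0], [0, 0, 0], [0, 0, 0]], "rotation": [[0, 0, 0], [0, 0, 0], [0, 0, 0], [0, 0, 0], [0, 0, 0], [0, 0, 0], [0, 0, 0], [0, 0, 0]], "newtons": 40}}

```text
time: 12.45
tool_pos: [0.5613, 0.0632, 0.2079]
tcp_rot: [3.103, 0.127, -0.39]
wrist_force: [-3.6, -4.7, 3.2]
width: 0.621
grip_force: 47.2
```

```bash
python3 - <<'E'
from h import *
lever()
E
```

```text
th from pos 0.5827215394932019 radius 0.19845677884002683 y 0.0005466716819361641 tilt -14.332149868087498
12.45 [-3.5539 -4.7063  3.1546] 52.824421381212616 47.2492507804418 [ 0.0707  0.2412  1.696  -0.0044  1.4545  1.5609]
```

The width of 53 mm means the button is fully in. I ease the lever down.

Call:
{"method": "apply_moves", "body": {"fingers": [0, 0, 0, 0, 0, 0, 0, 0, 0, 0, 0, 0], "travel": [[-0.027, 0, 0.071], [-0.027, 0, 0.071], [-0.027, 0, 0.071], [-0.027, 0, 0.071], [-0.027, 0, 0.071], [-0.027, 0, 0.071], [-0.027, 0, 0.071], [-0.027, 0, 0.071], [-0.027, 0, 0.071], [-0.027, 0, 0.071], [-0.027, 0, 0.071], [-0.027, 0, 0.071]], "rotation": [[0, 0.191, 0], [0, 0.191, 0], [0, 0.191, 0], [0, 0.191, 0], [0, 0.191, 0], [0, 0.191, 0], [0, 0.191, 0], [0, 0.191, 0], [0, 0.191, 0], [0, 0.191, 0], [0, 0.191, 0], [0, 0.191, 0]]}}

```text
time: 13.65
tool_pos: [0.5385, 0.0612, 0.1676]
tcp_rot: [3.136, 0.128, -0.018]
wrist_force: [-5.9, -7.3, 3.7]
width: 0.615
grip_force: 47.9
```

```bash
python3 - <<'E'
from h import *
lever()
row(cur(),pose(0,"B",0,.001,depth=.022),18)
c=read_camera("side");print(tip_of("side","grip_mid")[:1],proj(c,grip(.35)))
E
```

```text
th from pos 0.33893720311106873 radius 0.1985767239942041 y 0.00044307304835935167 tilt -0.6489283225066803
13.65 [-5.9443 -7.3148  3.7026] 52.30156282894894 47.91300349505036 [ 0.0685  0.0703  1.9499 -0.0023  1.1327  1.5585]
18 rows travel [-0.027 -0.001  0.07 ] rot [0.001 0.191 0.   ]
[{'location': [292.2, 208.1], 'p': 0.59}] [294.8506 205.937 ]
```

Call:
{"method": "apply_moves", "body": {"fingers": [0, 0, 0, 0, 0, 0, 0, 0, 0, 0, 0, 0], "travel": [[-0.027, 0, 0.071], [-0.027, 0, 0.071], [-0.027, 0, 0.071], [-0.027, 0, 0.071], [-0.027, 0, 0.071], [-0.027, 0, 0.071], [-0.027, 0, 0.071], [-0.027, 0, 0.071], [-0.027, 0, 0.071], [-0.027, 0, 0.071], [-0.027, 0, 0.071], [-0.027, 0, 0.071]], "rotation": [[0, 0.191, 0], [0, 0.191, 0], [0, 0.191, 0], [0, 0.191, 0], [0, 0.191, 0], [0, 0.191, 0], [0, 0.191, 0], [0, 0.191, 0], [0, 0.191, 0], [0, 0.191, 0], [0, 0.191, 0], [0, 0.191, 0]]}}

```text
time: 14.95
tool_pos: [0.5259, 0.0601, 0.1224]
tcp_rot: [-3.112, -0.128, -0.355]
wrist_force: [-5.7, -9.8, 1.6]
width: 0.618
grip_force: 48.4
```

Call:
{"method": "apply_moves", "body": {"fingers": [0, 0, 0, 0, 0, 0, 0], "travel": [[-0.027, 0, 0.071], [-0.027, 0, 0.071], [-0.027, 0, 0.071], [-0.027, 0, 0.071], [-0.027, 0, 0.071], [-0.027, 0, 0.071], [0, 0, 0]], "rotation": [[0, 0.191, 0], [0, 0.191, 0], [0, 0.191, 0], [0, 0.191, 0], [0, 0.191, 0], [0, 0.191, 0], [0, 0, 0]]}}

```text
time: 15.65
tool_pos: [0.5254, 0.06, 0.1043]
tcp_rot: [-3.079, -0.128, -0.544]
wrist_force: [-27.6, -12.5, 35.3]
width: 0.619
grip_force: 52.4
```

```bash
python3 - <<'E'
from h import *
lever()
c=read_camera("side");print(tip_of("side","grip_mid")[:1],proj(c,grip(0)))
E
```

```text
th from pos -0.0026358607142071 radius 0.19793774789027874 y 0.00039257365590363025 tilt 20.048230848880227
15.65 [-27.632  -12.493   35.2634] 52.62666392824576 52.352709480182966 [ 0.0641 -0.0995  2.2907  0.007   0.6006  1.5469]
[{'location': [287.9, 224.8], 'p': 0.67}] [288.558  224.1913]
```

The upward force shows the lever on its rest. I relax slightly, open and retreat.

Call:
{"method": "apply_moves", "body": {"fingers": [0, 0, 1, 1, 1, 1, 1, 1, 1, 1, 1, 1], "travel": [[0, 0, -0.03], [0, 0, 0], [0, 0, 0], [0, 0, 0], [0, 0, 0], [0, 0, 0], [0, 0, -0.3], [0, 0, -0.6], [0, 0, -0.6], [0, 0, -0.6], [0, 0, -0.3], [0, 0, 0]], "rotation": [[0, 0, 0], [0, 0, 0], [0, 0, 0], [0, 0, 0], [0, 0, 0], [0, 0, 0], [0, 0, 0], [0, 0, 0], [0, 0, 0], [0, 0, 0], [0, 0, 0], [0, 0, 0]]}}

```text
time: 16.95
tool_pos: [0.4859, 0.0587, 0.2176]
tcp_rot: [-3.074, -0.126, -0.553]
wrist_force: [0.9, 0.9, -0.4]
width: 0.997
grip_force: 0.0
```

```bash
python3 - <<'E'
from h import *
lever()
c=read_camera("side");print(tip_of("side","grip_mid")[:1],proj(c,grip(0)))
x=cv2.resize(c["image"][150:270,240:400],None,fx=4,fy=4,interpolation=2)
cv2.imwrite("pics/s6.png",x[:,:,::-1])
E
```

```text
th from pos 0.3970261535755216 radius 0.2742828148662165 y 0.0022123925702846083 tilt 20.392882553690416
16.95 [ 0.9262  0.9002 -0.3751] 84.70989017950265 0.0 [ 0.0644 -0.3275  2.2438  0.009   0.8695  1.5485]
[{'location': [287.2, 225.6], 'p': 0.57}] [288.558  224.1913]
```

View pics/s6.png

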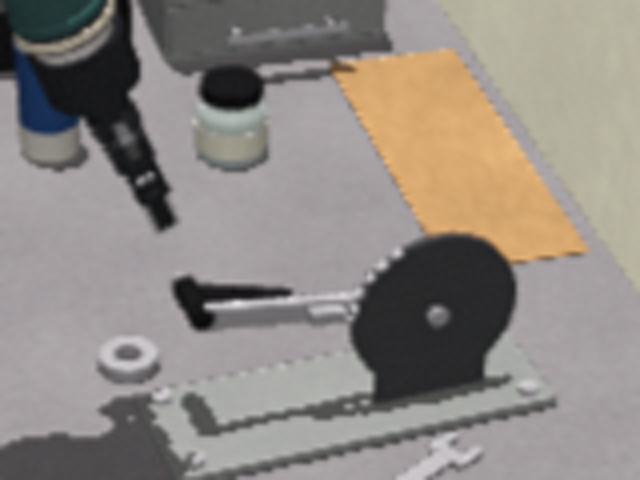

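The lever is back on its rest (grip at about (192,302) in the crop, as at the start), and the gripper is open and clear. I hand it in.

```bash
python3 -c "from workcell import *;print(finish_job())"
```

```text
the job is handed in; nothing more can be done
None
```

I pulled the lever to the third notch without touching the button and let go, and the ratchet held it. I then eased it down to its rest with the button squeezed in, released it and handed the job in at about 17 s; no verdict came back.

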